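# Switch on the desk calculator

## Robot

A 7-joint arm with a two-finger parallel gripper is mounted at the origin on a cart in front of the work surface, level with it; the furniture and walls round the work are solid. World frame = base frame: x ahead of the robot, y to its left, z up, the work surface at z = 0. Lengths are in m, angles in rad, forces in N, time in s.
With the tool pointing down it reaches from about 0.425 to 0.975 m from the base axis. Payload 16.7 kg.
Tool frame: the origin (TCP) lies on the centre line of the jaws, within the pads' length; the fingertips stand 17 mm ahead of it and the grasp point (between the pads) lies 2 mm behind it (robot.tcp_to_tips is the distance from the TCP to the fingertips, in m); x points along the fingers, z is the direction in which the jaws open and shut, and the axes are right-handed (so a half turn about x gives the same grasp; the last joint's range is limited). The gripper opens to 85 mm and grips with 20 to 120 N. Pads are 22 mm wide; open, the fingers measure 114 mm over their backs; the gripper's body (76 mm by 85 mm) begins 54 mm behind the grasp point. The pads swing forward as they close: fully open they stand 13 mm farther back than shut.
Start: joints at [1.139, 0.426, 0.074, 1.606, -0.034, 1.111, -0.067], TCP at [0.188, -0.648, 0.248] pointing down, gripper open.
Joint ranges: [-2.85, 2.85], [-0.5, 2.14], [-1.23, 1.37], [0.21, 2.46], [-1.02, 4.16], [0.16, 2.05], [-2.73, 2.73]. Speed limits (rad/s): [1.89, 1.89, 2.39, 2.39, 3.01, 3.01, 3.01].

## Interface

Orientations are given as a 3x3 rotation matrix whose columns are the frame's x, y, z axes.
In Python, from workcell import robot gives the robot as it stands.
- The arm moves only by the shell command python3 -m jog 'ROWS' [FORCE]. ROWS is JSON, one flat list of numbers, 7 for each row, row after row: the shift along the tool's x, y, z in cm, then the turn, a rotation vector about the tool's x, y, z in rad, then the opening, from 0 (shut) to 1 (fully open). A call has exactly 5 rows; each row shifts and turns the commanded pose from where the row before left it, along the tool's axes as they then stand; what a row does not reach is not made up. A row lasts 1/10 s, in which the tool goes at most 50 mm and 8.59 degrees, less where a joint would pass 70% of its speed; a pose out of reach is approached as far as the arm can. A call with a gripper value outside its range is refused whole. The fingers move at their own pace and stop on an object; FORCE is the grip in N (left out, the last holds). Time passes only in rows, so rows that do not move let the fingers close, or fill a call up. It gives the time, the measured TCP pose, the force and the opening at its end, in the units of the state.
- robot.observe(): the state, without advancing time (a new reading comes with each control period).
- robot.read_camera(name): name is "side" or "top" or "wrist"; returns the picture (420x560x3 uint8, red, green, blue); there is no depth.
- robot.camera_info(name): a dict with "mtx" (3x3 intrinsics, pixels), "extrinsics" (4x4, takes a point from camera to world coordinates). Camera axes: x right, y down, z forward; pixel columns grow to the right and rows downward; lengths in m; the calibration is good to about 2 mm. A picture is of the moment at which its call begins: read the wrist's pose just before it. camera_info takes no time and is no camera call; for the wrist camera it gives the pose at the moment of the call.
- robot.job_done(): hands the job in, once; it reports no verdict.
The state is a dict: "time": time; "q": joint angles; "dq": joint speeds; "tau": joint torques, N m; "position": TCP position; "eef_rot": TCP orientation; "contact_force": force on the tool from outside, world axes, zero at the start; "torque": the same for the moment, N m; "grip_width": opening from 0.0 (shut) to 1.0 (fully open).
Only numpy, scipy, OpenCV 4.12 (cv2) and the standard library are available. Lean on these libraries where they do the work, as an engineer would, in place of code of your own. Each camera call takes 0.05 s, during which the arm holds its last target. There are 200 camera calls.

## Task

Switch on the desk calculator, the pale one with the display window: nudge its orange slide switch by the ridge, across its click, all the way to the end of the slot marked with the green dot. Leave the dark number pad beside it switched off.

Things in the scene. Friction and masses are not known exactly. Their poses are not given: they have to be found in the camera images.
- calculator: pale grey calculator stuck down flat on the desk, 160 x 120 x 26 mm (x, y, z): display along its far (+x) edge, keys 3 mm high on its near part (local x -73 to +1 mm), between them a plain strip with the switch slot, centred at local (27, 0) mm. Origin: centre of its underside, z up; deck at 26 mm. A green dot lies beyond the slot's +y end, a black one beyond its -y end
- calculator_ridge (a point): middle of the top of the ridge on the calculator's orange switch; axes as the calculator's. The ridge is 8 mm thick along the travel (y), 17 mm wide (x) and stands 7 mm above the deck, on a 26 mm long slide plate 1 mm above the deck. It travels 14 mm along +y, from local y -7 mm (off) to +7 mm (on)
- calculator_switch (a joint): the calculator's slide switch, m: 0 off, 0.014 on (at the green dot's end). A sprung detent resists with 3 to 5 N, most at the start, up to mid-travel (0.007); past it the slide snaps to the on end by itself, short of it back to off; a green patch shows in the slot when it is on
- number_pad_switch (a joint): the same kind of switch, the same orange, on the dark grey number pad (160 x 120 x 26 mm, no display, stuck down on the desk to the left or right of the calculator): 0 off, 0.014 on. It starts off and stays off
Not all that is in view belongs to the job. Of the things that look like the calculator, the larger one is meant.

How it is judged:
At the end, for the whole second after the job is handed in: the calculator's switch rests at its on end, more than 11 mm along its 14 mm travel, and the number pad's switch is still off, less than 3 mm along (value of joint calculator_switch above 0.011 m and velocity of joint calculator_switch below 0.005 m/s and value of joint number_pad_switch below 0.003 m); the robot touches nothing.
It fails at once if the number pad's switch is pushed more than 5 mm towards on (value of joint number_pad_switch above 0.005 m).
It also fails if it takes over 29 s, if anything falls off the work surface, if the arm or the gripper's body presses on something with over 40 N, if the wrist force passes 120 N, or if a joint passes its speed limit or range.

## Working session

There is one attempt and no reset: what is moved stays moved. The work goes in short steps, Python scripts to look and compute and a shell command to move; the robot and the scene stay as the last step left them, time stands still between calls to the robot, and variables do not carry over. Pictures are saved under pics/ and viewed, about 8 in all and at most 12, crops included, and the job is handed in when it is done.

```bash
mkdir -p pics; python3 - <<'E'
from workcell import robot
import cv2
for n in("top","side"):
    cv2.imwrite(f"pics/{n}0.png",robot.read_camera(n)[:,:,::-1])
    i=robot.camera_info(n);print(i)
s=robot.observe();print(s["time"],s["position"],s["eef_rot"],s["grip_width"],robot.tcp_to_tips)
E
```

```text
{'mtx': array([[439.94418983,   0.        , 286.2080754 ],
       [  0.        , 439.94418983, 216.69525467],
       [  0.        ,   0.        ,   1.        ]]), 'extrinsics': array([[ 0.01318656, -0.98800934,  0.15382999,  0.42367442],
       [-0.99988586, -0.01416384, -0.00525876, -0.10689213],
       [ 0.00737453, -0.15374309, -0.98808334,  0.94213406],
       [ 0.        ,  0.        ,  0.        ,  1.        ]])}
{'mtx': array([[483.6609513 ,   0.        , 276.53527692],
       [  0.        , 483.6609513 , 207.69730081],
       [  0.        ,   0.        ,   1.        ]]), 'extrinsics': array([[-0.93898386, -0.1880322 ,  0.28801597,  0.28323171],
       [-0.34320092,  0.56782044, -0.74819321,  0.71150247],
       [-0.02285694, -0.80138869, -0.59770706,  0.71114436],
       [ 0.        ,  0.        ,  0.        ,  1.        ]])}
0.1 [ 0.18755979 -0.64804412  0.2476749 ] [[-4.28377693e-04  9.60577866e-01  2.78010756e-01]
 [ 1.10414548e-03  2.78011067e-01 -9.60577237e-01]
 [-9.99999299e-01 -1.04525541e-04 -1.17971145e-03]] 0.998495162755631 0.017
```

View pics/top0.png

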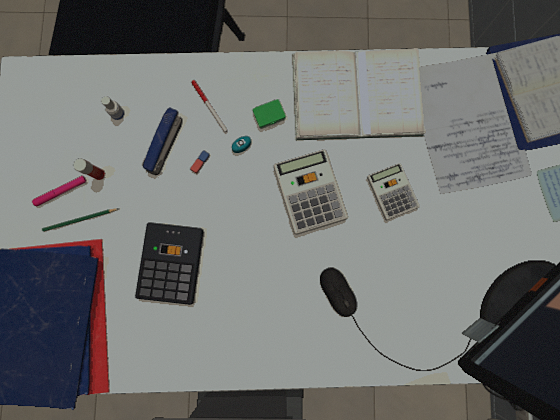

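View pics/side0.png

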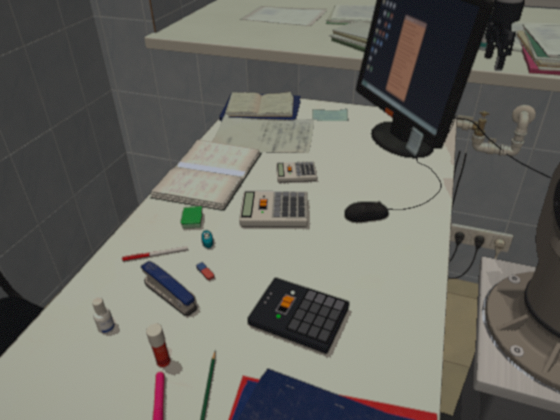

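Candidates in the top view are the large pale calculator at (310,192), a smaller pale lookalike at (393,192), and the dark number pad at (170,263), which has no display. The large pale one fits the description. I'll confirm it in an enlarged crop.

```bash
python3 - <<'E'
import cv2
a=cv2.imread("pics/top0.png")[140:245,265:425]
cv2.imwrite("pics/c1.png",cv2.resize(a,None,fx=5,fy=5,interpolation=cv2.INTER_CUBIC))
E
```

```text
(no output)
```

View pics/c1.png

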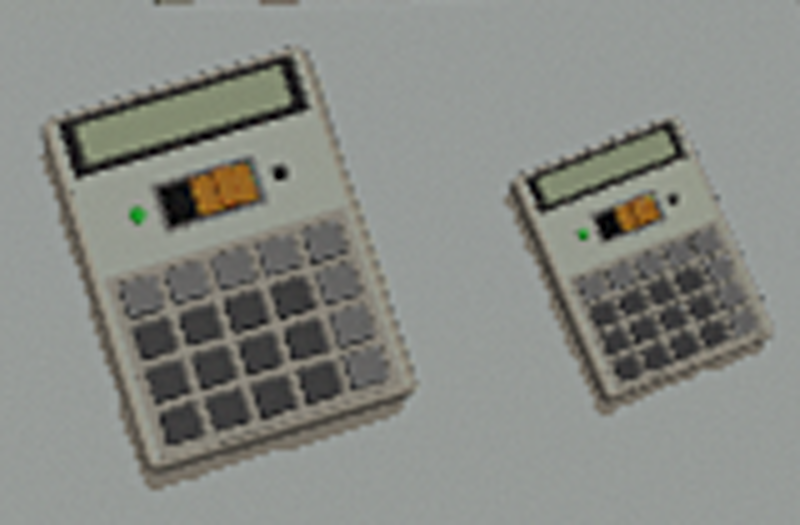

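The crop shows the large calculator on the left: deck corners at about (45,122), (305,48), (412,385) and (150,468), green dot at (138,215), black dot at (280,173), and the switch at the black (off) end. The right one is the small lookalike.

```bash
cat > h.py <<'E'
import numpy as np
from workcell import robot
def ray(n,uv,z,info=None):
    i=info or robot.camera_info(n);E=i["extrinsics"]
    d=E[:3,:3]@np.linalg.solve(i["mtx"],[*uv,1]);o=E[:3,3]
    return o+d*(z-o[2])/d[2]
E
python3 - <<'E'
from h import *
P=[ray("top",(265+(x+.5)/5-.5,140+(y+.5)/5-.5),.026) for x,y in[(45,122),(305,48),(412,385),(150,468),(138,215),(280,173)]]
P=np.array(P)[:,:2];print(P)
L=np.array([[80,60],[80,-60],[-80,-60],[-80,60]])/1e3
c=P[:4].mean(0);A=L;B=P[:4]-c
th=np.arctan2((A[:,0]*B[:,1]-A[:,1]*B[:,0]).sum(),(A*B).sum())
R=np.array([[np.cos(th),-np.sin(th)],[np.sin(th),np.cos(th)]])
print("c",c,"th",th,"res mm",(B-A@R.T)*1e3,"dots local",(P[4:]-c)@R*1e3)
r=c+R@[.027,-.007];print("ridge",r,np.linalg.norm(r))
print("small mid",[ray("top",(393,192),.02)])
s=robot.observe();print(s["position"])
# tool: want tool z (jaws) along? 
T=s["eef_rot"];print("tool z yaw",np.arctan2(T[1,2],T[0,2]),"y yaw",np.arctan2(T[1,1],T[0,1]))
E
```

```text
[[ 0.68040607 -0.08318982]
 [ 0.71508964 -0.19492251]
 [ 0.56834483 -0.24001134]
 [ 0.53155511 -0.12981407]
 [ 0.64009543 -0.12357969]
 [ 0.65942443 -0.1841789 ]]
c [ 0.62384891 -0.16198443] th 0.30471662867548016 res mm [[-1.75603333 -2.44313876]
 [-3.07520835  0.296019  ]
 [ 2.80910668  3.21084896]
 [ 2.02213499 -1.0637292 ]] dots local [[ 27.02037136  31.76119364]
 [ 27.27778084 -31.8454809 ]]
ridge [ 0.65170524 -0.16056134] 0.6711927146985545
small mid [array([ 0.62409593, -0.34002879,  0.02      ])]
[ 0.18755979 -0.64804412  0.2476749 ]
tool z yaw -1.2890735208608102 y yaw 0.2817229292441503
```

```bash
python3 - <<'E'
from h import *
import cv2
print("base side",ray("side",(405,140),0),"base top",ray("top",(520,305),0))
def proj(n,p):
    i=robot.camera_info(n);E=np.linalg.inv(i["extrinsics"]);q=i["mtx"]@(E[:3,:3]@p+E[:3,3]);return q[:2]/q[2]
print("tcp side",proj("side",robot.observe()["position"]))
def tri(a,b):
    A=[];y=[]
    for n,u in(("side",a),("top",b)):
        i=robot.camera_info(n);E=i["extrinsics"];d=E[:3,:3]@np.linalg.solve(i["mtx"],[*u,1]);d/=np.linalg.norm(d)
        M=np.eye(3)-np.outer(d,d);A.append(M);y.append(M@E[:3,3])
    return np.linalg.lstsq(np.vstack(A),np.hstack(y),rcond=None)[0]
print("lower corner near robot",tri((440,147),(462,352)))
# wire of candidate screen lower far corner
print("lower corner far",tri((358,72),(558,268)))
print(proj("side",np.array([.36,-.49,.1])))
t,s=cv2.imread("pics/top0.png"),cv2.imread("pics/side0.png")
a=cv2.resize(t[230:420,420:560],None,fx=3,fy=3);b=cv2.resize(s[0:190,330:560],(int(230*2),190*3-190))
h=max(a.shape[0],b.shape[0]);o=np.zeros((h,a.shape[1]+b.shape[1],3),np.uint8);o[:a.shape[0],:a.shape[1]]=a;o[:b.shape[0],a.shape[1]:]=b
o=o[:600,:];f=800/o.shape[1];cv2.imwrite("pics/mon.png",cv2.resize(o,None,fx=min(f,1),fy=min(f,1)));print(o.shape,f)
cv2.imwrite("pics/w0.png",robot.read_camera("wrist")[:,:,::-1])
E
```

```text
base side [ 0.37716002 -0.61764144  0.        ] base top [ 0.38889161 -0.6076074   0.        ]
tcp side [493.04680441  61.61787198]
lower corner near robot [ 0.28936659 -0.45016168  0.081233  ]
lower corner far [ 0.48818573 -0.54414832  0.22682077]
[409.7280494 129.9009198]
(570, 880, 3) 0.9090909090909091
```

View pics/mon.png

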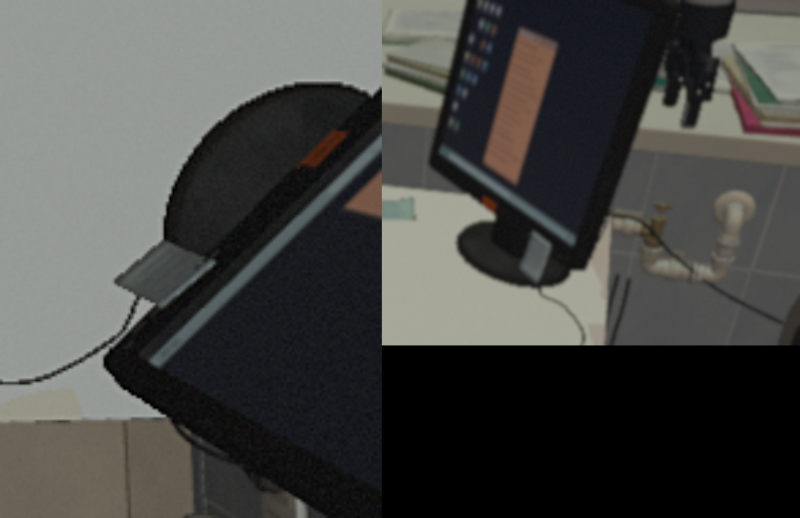

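View pics/w0.png

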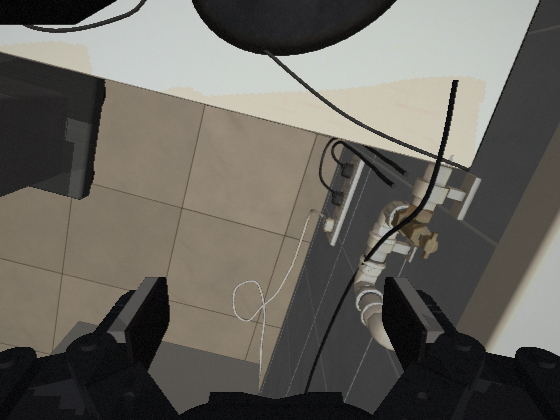

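The monitor stands between the gripper and the calculator, with its lower near corner at about (0.28,-0.45,0.08). I'll work out its edge before choosing a path.

```bash
python3 - <<'E'
from h import *
def pl(n,a,b):
    i=robot.camera_info(n);E=i["extrinsics"];d=[E[:3,:3]@np.linalg.solve(i["mtx"],[*u,1]) for u in(a,b)]
    m=np.cross(*d);m/=np.linalg.norm(m);return m,m@E[:3,3]
p=pl("side",(445,147),(484,0));q=pl("top",(458.5,362),(560,419))
for z in(.06,.1,.2,.3,.4,.5):
    A=np.array([p[0],q[0]]);b=np.array([p[1],q[1]])-A[:,2]*z
    x=np.linalg.solve(A[:,:2],b);print("edge",z,x,np.hypot(*x))
for z in(.06,.1):print("far lower",z,ray("side",(357,86),z),ray("side",(445,147),z),"top",ray("top",(458.5,362),z),ray("top",(560,262),z))
i=robot.camera_info("side");E=np.linalg.inv(i["extrinsics"])
for z in(.2,.3,.4):print(ray("side",(484,0),z))
E
```

```text
edge 0.06 [ 0.26406119 -0.48044258] 0.5482274912292525
edge 0.1 [ 0.26232754 -0.48007998] 0.5470763437895579
edge 0.2 [ 0.25799339 -0.4791735 ] 0.5442130415062985
edge 0.3 [ 0.25365925 -0.47826702] 0.5413708120986611
edge 0.4 [ 0.2493251  -0.47736054] 0.5385499892067902
edge 0.5 [ 0.24499096 -0.47645406] 0.5357509109580179
far lower 0.06 [ 0.57490014 -0.83249028  0.06      ] [ 0.26331983 -0.49899608  0.06      ] top [ 0.28119631 -0.44878257  0.06      ] [ 0.47689662 -0.66211061  0.06      ]
far lower 0.1 [ 0.55698286 -0.73764233  0.1       ] [ 0.26454302 -0.42463478  0.1       ] top [ 0.28765692 -0.43327969  0.1       ] [ 0.47448328 -0.63693446  0.1       ]
[ 0.21722298 -1.49950146  0.2       ]
[ 0.23013689 -1.06694187  0.3       ]
[ 0.2430508  -0.63438228  0.4       ]
```

Screen edge is at about (0.265,-0.46), r≈0.54, and the tool is behind it. I'll pull in radially with the gripper closing, then pass in front of the edge.

```bash
python3 -m jog '[-1,0,-2.4,0,0,0,0, -1,0,-2.4,0,0,0,0, -1,0,-2.4,0,0,0,0, -1,0,-2.4,0,0,0,0, -1,0,-2.4,0,0,0,0]' 40; python3 -m jog '[0,0,-2.5,0,0,0,0, 0,0,-2.5,0,0,0,0, 0,0,-2.5,0,0,0,0, 0,0,-2.5,0,0,0,0, 0,0,-2.5,0,0,0,0]'
```

```text
time: 0.65
position: [0.154, -0.532, 0.2984]
eef_rot: [[-0.0, 0.961, 0.278], [0.0, 0.278, -0.961], [-1.0, -0.0, -0.001]]
contact_force: [-0.1, 0.2, 0.5]
grip_width: 0.147
time: 1.15
position: [0.1192, -0.4119, 0.2982]
eef_rot: [[-0.0, 0.961, 0.278], [0.0, 0.278, -0.961], [-1.0, -0.0, -0.0]]
contact_force: [-1.0, 0.1, 0.2]
grip_width: 0.0
```

```bash
python3 -m jog '[0,2.9,-0.35,0,0,0,0, 0,2.9,-0.35,0,0,0,0, 0,2.9,-0.35,0,0,0,0, 0,2.9,-0.35,0,0,0,0, 0,2.9,-0.35,0,0,0,0]'; python3 -m jog '[0,2.9,-0.35,0,0,0,0, 0,2.9,-0.35,0,0,0,0, 0,2.9,-0.35,0,0,0,0, 0,2.9,-0.35,0,0,0,0, 0,2.9,-0.35,0,0,0,0]'
```

```text
time: 1.65
position: [0.2549, -0.3552, 0.2983]
eef_rot: [[0.0, 0.961, 0.278], [-0.0, 0.278, -0.961], [-1.0, 0.0, 0.0]]
contact_force: [-0.3, -1.4, 0.7]
grip_width: -0.001
time: 2.15
position: [0.3893, -0.2981, 0.2983]
eef_rot: [[-0.0, 0.961, 0.278], [0.0, 0.278, -0.961], [-1.0, -0.0, -0.0]]
contact_force: [0.5, 0.1, 0.6]
grip_width: 0.002
```

```bash
python3 -m jog '[0,2.9,-0.35,0,0,0,0, 0,2.9,-0.35,-0.025,0,0,0, 0,2.9,-0.35,0,0,0,0, 0,2.9,-0.35,0,0,0,0, 0,2.9,-0.35,0,0,0,0]'; python3 -m jog '[2.8,2.9,-0.35,0,0,0,0, 2.8,2.9,-0.35,0,0,0,0, 2.8,2.9,-0.35,0,0,0,0, 2.8,2.9,-0.35,0,0,0,0, 2.8,2.9,-0.35,0,0,0,0]'
python3 - <<'E'
from h import *
import cv2
s=robot.observe();i=robot.camera_info("wrist");im=robot.read_camera("wrist")
cv2.imwrite("pics/w1.png",im[:,:,::-1]);np.savez("w1.npz",**i)
print(s["position"],s["eef_rot"][:,2],i["extrinsics"])
E
```

```text
time: 2.65
position: [0.5228, -0.239, 0.2981]
eef_rot: [[-0.0, 0.953, 0.302], [0.0, 0.302, -0.953], [-1.0, -0.0, -0.0]]
contact_force: [-0.2, -0.0, 0.2]
grip_width: 0.002
time: 3.15
position: [0.6557, -0.1787, 0.1569]
eef_rot: [[-0.0, 0.953, 0.302], [0.0, 0.302, -0.953], [-1.0, -0.0, -0.0]]
contact_force: [0.5, -0.7, 0.9]
grip_width: -0.003
[ 0.65567829 -0.17865556  0.15685592] [ 3.01773482e-01 -9.53379638e-01 -1.79177392e-04] [[ 0.30090985 -0.90909668 -0.2880911   0.72914493]
 [-0.95365197 -0.28650505 -0.0919934  -0.15492617]
 [ 0.00109134  0.30242037 -0.95317403  0.28299676]
 [ 0.          0.          0.          1.        ]]
```

View pics/w1.png

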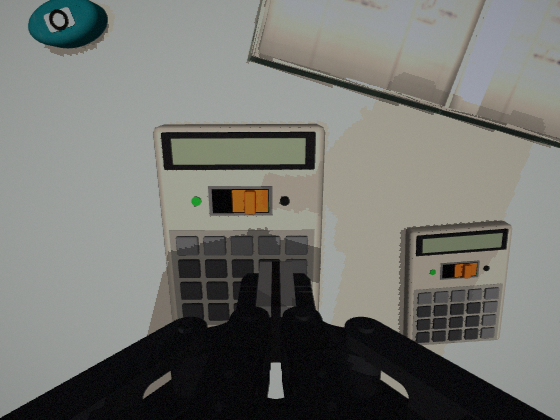

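The wrist view shows the large calculator square to the tool, with the green dot at (196,201), the black dot at (285,201) and the ridge at about (250,202). The shut fingertips are near (276,262).

```bash
python3 - <<'E'
from h import *
d=np.load("w1.npz");s=robot.observe();p,R=s["position"],s["eef_rot"]
print(p)
for n,uv,z in(("green",(196,201),.026),("black",(285,201),.026),("ridge",(250,203),.033)):
    w=ray("wrist",uv,z,d);print(n,w,"tool cm",R.T@(w-p)*100)
E=np.linalg.inv(d["extrinsics"])
for k in(0,.017,.03):
    q=d["mtx"]@(E[:3,:3]@(p+R[:,0]*k)+E[:3,3]);print(k,q[:2]/q[2])
E
```

```text
[ 0.65727489 -0.17483428  0.15169842]
green [ 0.64031385 -0.12285027  0.026     ] tool cm [ 1.25936073e+01  2.38190218e-03 -5.41314359e+00]
black [ 0.65972794 -0.18444639  0.026     ] tool cm [12.56551488 -0.02752387  1.04504482]
ridge [ 0.6527766  -0.16048903  0.033     ] tool cm [11.8762248  0.0394284 -1.4515839]
0 [268.42629315 287.72414355]
0.017 [268.90603933 268.50890949]
0.03 [269.21335407 256.20005753]
```

```bash
python3 -m jog '[2,0,0.8,0,0,0,0, 2,0,0.6,0,0,0,0, 2,0,0.6,0,0,0,0, 1.5,0,0,0,0,0,0, 0,0,0,0,0,0,0]'; python3 -m jog '[0,0,0,0,0,0,0, 0,0,0,0,0,0,0, 0,0,0,0,0,0,0, 0,0,0,0,0,0,0, 0,0,0,0,0,0,0]'
python3 - <<'E'
from h import *
import cv2
s=robot.observe();i=robot.camera_info("wrist");im=robot.read_camera("wrist")
cv2.imwrite("pics/w2.png",im[:,:,::-1])
p,R=s["position"],s["eef_rot"]
for w in([.6528,-.1605,.033],[.6517,-.1606,.033]):print(p,"ridge tool cm",R.T@(np.array(w)-p)*100)
a=robot.read_camera("side")
cv2.imwrite("pics/s2.png",cv2.resize(a[150:250,200:340],None,fx=5,fy=5,interpolation=cv2.INTER_CUBIC)[:,:,::-1])
E
```

```text
time: 3.7
position: [0.6593, -0.1986, 0.0807]
eef_rot: [[-0.003, 0.954, 0.301], [0.001, 0.301, -0.954], [-1.0, -0.003, -0.002]]
contact_force: [-0.2, 0.5, 0.4]
grip_width: -0.003
time: 4.2
position: [0.6611, -0.1982, 0.0838]
eef_rot: [[0.001, 0.953, 0.302], [-0.0, 0.302, -0.953], [-1.0, 0.001, 0.0]]
contact_force: [0.8, -0.6, -0.3]
grip_width: -0.003
[ 0.66111146 -0.19819529  0.0838299 ] ridge tool cm [ 5.08172968  0.34362317 -3.84641157]
[ 0.66111146 -0.19819529  0.0838299 ] ridge tool cm [ 5.08166095  0.23574166 -3.87010913]
```

View pics/w2.png

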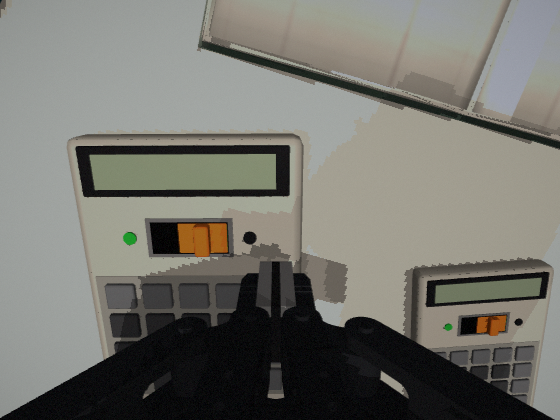

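View pics/s2.png

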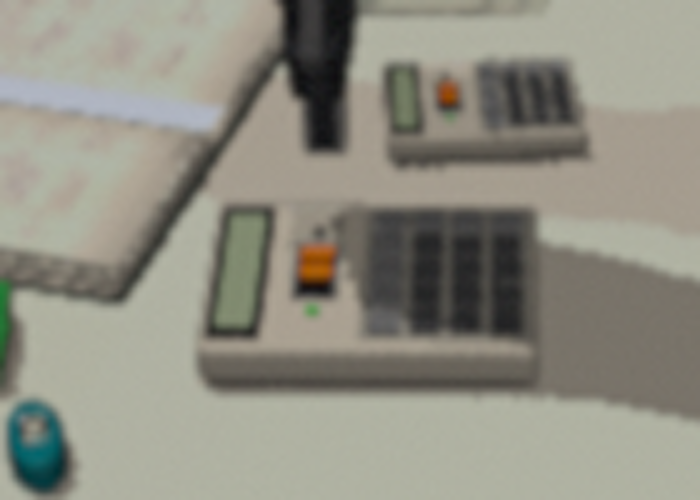

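```bash
python3 - <<'E'
from h import *
i=robot.camera_info("side");E=np.linalg.inv(i["extrinsics"])
for z in(.0838,.0668,.055):
    q=i["mtx"]@(E[:3,:3]@[.6611,-.1982,z]+E[:3,3]);print(z,(q[:2]/q[2]-[200,150])*5)
E
python3 -m jog '[1,0.3,0,0,0,0,0, 1,0,0,0,0,0,0, 0.7,0,0,0,0,0,0, 0,0,0,0,0,0,0, 0,0,0,0,0,0,0]'
```

```text
0.0838 [323.98095015 112.26437344]
0.0668 [325.28870473 141.83767092]
0.055 [326.18321658 162.06598099]
time: 4.8
position: [0.6637, -0.1972, 0.0559]
eef_rot: [[-0.001, 0.953, 0.302], [0.0, 0.302, -0.953], [-1.0, -0.0, -0.0]]
contact_force: [0.5, 0.0, 0.4]
grip_width: -0.003
```

```bash
python3 -m jog '[0.3,0,0,0,0,0,0, 0.3,0,0,0,0,0,0, 0.3,0,0,0,0,0,0, 0,0,0,0,0,0,0, 0,0,0,0,0,0,0]';  python3 -m jog '[0,0,-0.3,0,0,0,0, 0,0,-0.3,0,0,0,0, 0,0,-0.3,0,0,0,0, 0,0,-0.2,0,0,0,0, 0,0,0,0,0,0,0]'
```

```text
time: 5.3
position: [0.6638, -0.1973, 0.0473]
eef_rot: [[-0.0, 0.953, 0.302], [0.0, 0.302, -0.953], [-1.0, -0.0, -0.0]]
contact_force: [-0.1, 0.3, -0.0]
grip_width: 0.0
time: 5.8
position: [0.6604, -0.1863, 0.0474]
eef_rot: [[0.0, 0.953, 0.302], [0.0, 0.302, -0.953], [-1.0, 0.0, -0.0]]
contact_force: [-0.1, -0.2, -0.1]
grip_width: 0.0
```

```bash
python3 -m jog '[0,0,-0.2,0,0,0,0, 0,0,-0.2,0,0,0,0, 0,0,-0.2,0,0,0,0, 0,0,-0.2,0,0,0,0, 0,0,-0.2,0,0,0,0]';  python3 -m jog '[0,0,-0.1,0,0,0,0, 0,0,-0.1,0,0,0,0, 0,0,-0.1,0,0,0,0, 0,0,0,0,0,0,0, 0,0,0,0,0,0,0]'; python3 -m jog '[0,0,-0.1,0,0,0,0, 0,0,-0.1,0,0,0,0, 0,0,-0.1,0,0,0,0, 0,0,0,0,0,0,0, 0,0,0,0,0,0,0]'
```

```text
time: 6.3
position: [0.6574, -0.1771, 0.0474]
eef_rot: [[0.0, 0.953, 0.302], [0.0, 0.302, -0.953], [-1.0, 0.0, -0.0]]
contact_force: [0.2, 0.5, 0.1]
grip_width: -0.001
time: 6.8
position: [0.6565, -0.1745, 0.0473]
eef_rot: [[-0.0, 0.953, 0.302], [0.0, 0.302, -0.953], [-1.0, -0.0, -0.0]]
contact_force: [-1.4, 0.0, -0.3]
grip_width: 0.001
time: 7.3
position: [0.6556, -0.1715, 0.0473]
eef_rot: [[-0.0, 0.953, 0.302], [0.0, 0.302, -0.953], [-1.0, -0.0, -0.0]]
contact_force: [0.1, -0.5, -1.0]
grip_width: 0.001
```

```bash
python3 -m jog '[0,0,-0.1,0,0,0,0, 0,0,-0.1,0,0,0,0, 0,0,-0.1,0,0,0,0, 0,0,0,0,0,0,0, 0,0,0,0,0,0,0]'; python3 -m jog '[0,0,-0.1,0,0,0,0, 0,0,-0.1,0,0,0,0, 0,0,-0.1,0,0,0,0, 0,0,0,0,0,0,0, 0,0,0,0,0,0,0]'
python3 - <<'E'
from h import *
import cv2
a=robot.read_camera("side");b=robot.read_camera("wrist")
f=lambda x:cv2.resize(x[...,::-1],None,fx=4,fy=4,interpolation=cv2.INTER_CUBIC)
cv2.imwrite("pics/p3.png",np.hstack([f(a[180:240,230:320]),f(b[215:275,180:290])]))
E
```

```text
time: 7.8
position: [0.6548, -0.169, 0.0473]
eef_rot: [[0.0, 0.953, 0.302], [-0.0, 0.302, -0.953], [-1.0, 0.0, 0.0]]
contact_force: [1.2, -3.4, -1.6]
grip_width: -0.004
time: 8.3
position: [0.6537, -0.1655, 0.0473]
eef_rot: [[-0.0, 0.953, 0.302], [0.0, 0.302, -0.953], [-1.0, -0.0, -0.0]]
contact_force: [0.5, -1.1, 0.0]
grip_width: 0.003
```

View pics/p3.png

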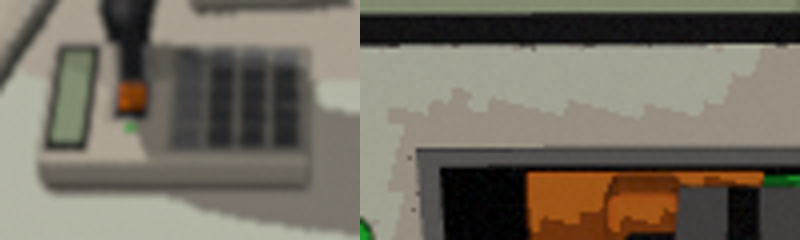

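The finger is seated behind the ridge, the switch is part way along, and green is starting to show at the -y end. I'll keep pushing.

```bash
python3 -m jog '[0,0,-0.1,0,0,0,0, 0,0,-0.1,0,0,0,0, 0,0,-0.1,0,0,0,0, 0,0,0,0,0,0,0, 0,0,0,0,0,0,0]'; python3 -m jog '[0,0,-0.1,0,0,0,0, 0,0,-0.1,0,0,0,0, 0,0,-0.1,0,0,0,0, 0,0,0,0,0,0,0, 0,0,0,0,0,0,0]'
python3 - <<'E'
from h import *
import cv2
a=robot.read_camera("side");b=robot.read_camera("wrist")
f=lambda x:cv2.resize(x[...,::-1],None,fx=4,fy=4,interpolation=cv2.INTER_CUBIC)
cv2.imwrite("pics/p4.png",np.hstack([f(a[180:240,230:320]),f(b[215:275,180:290])]))
E
```

```text
time: 8.9
position: [0.6529, -0.1628, 0.0474]
eef_rot: [[0.0, 0.953, 0.302], [0.0, 0.302, -0.953], [-1.0, 0.0, -0.0]]
contact_force: [0.1, 0.7, 0.4]
grip_width: 0.0
time: 9.4
position: [0.652, -0.1601, 0.0474]
eef_rot: [[0.0, 0.953, 0.302], [0.0, 0.302, -0.953], [-1.0, 0.0, -0.0]]
contact_force: [-1.0, -0.8, 0.6]
grip_width: -0.001
```

View pics/p4.png

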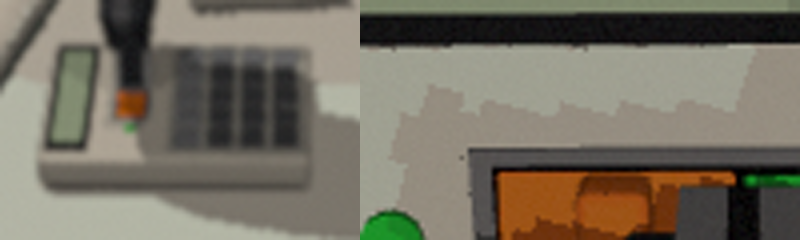

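The slide fills the green-dot end and has pulled clear of the finger. I'll back off, lift and check.

```bash
python3 -m jog '[0,0,0.3,0,0,0,0, 0,0,0.4,0,0,0,0, 0,0,0.4,0,0,0,0, -1,0,0.2,0,0,0,0, -2,0,0,0,0,0,0]'; python3 -m jog '[-2.5,0,1.5,0,0,0,0, -2.5,0,1.5,0,0,0,0, -2.5,0,1,0,0,0,0, -1,0,0,0,0,0,0, 0,0,0,0,0,0,0]'; python3 -m jog '[0,0,0,0,0,0,0, 0,0,0,0,0,0,0, 0,0,0,0,0,0,0, 0,0,0,0,0,0,0, 0,0,0,0,0,0,0]'
python3 - <<'E'
from h import *
import cv2
a=robot.read_camera("side");b=robot.read_camera("wrist")
f=lambda x:cv2.resize(x[...,::-1],(400,300),interpolation=cv2.INTER_CUBIC)
cv2.imwrite("pics/p5.png",np.vstack([np.hstack([f(a[180:255,230:330]),f(a[270:360,240:360])]),np.hstack([f(b[130:280,100:300]),f(b)])]))
E
```

```text
time: 10.0
position: [0.6551, -0.173, 0.0768]
eef_rot: [[-0.002, 0.953, 0.301], [0.0, 0.301, -0.953], [-1.0, -0.002, -0.001]]
contact_force: [-0.1, -0.9, 0.4]
grip_width: -0.003
time: 10.5
position: [0.6687, -0.2108, 0.1642]
eef_rot: [[0.003, 0.953, 0.302], [-0.0, 0.302, -0.953], [-1.0, 0.002, 0.001]]
contact_force: [-0.1, -0.3, -0.5]
grip_width: 0.001
time: 11.0
position: [0.6679, -0.2105, 0.1619]
eef_rot: [[-0.001, 0.953, 0.302], [0.0, 0.302, -0.953], [-1.0, -0.0, -0.0]]
contact_force: [-0.6, -0.1, -0.2]
grip_width: 0.002
```

View pics/p5.png

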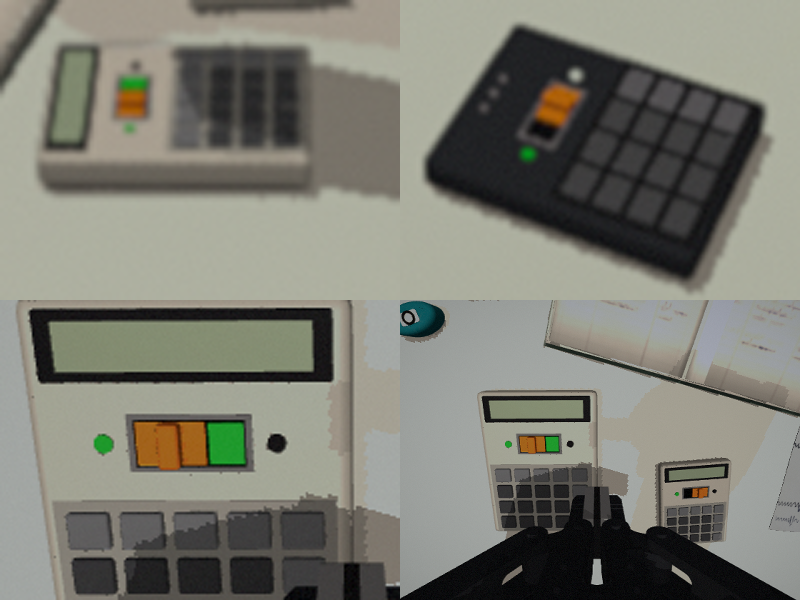

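The slide sits at the green-dot end with the green patch showing. The number pad is still off and the gripper is clear.

```bash
python3 -c "from workcell import robot; print(robot.job_done())"
```

```text
the job is handed in; nothing more can be done
None
```

The calculator is switched on: the job was handed in at about 11 s of the 29 s allowed. I brought the closed gripper round the monitor and pushed the ridge of the large pale calculator's switch past its click with the fingertips. I then backed off and lifted clear.

The last pictures show the slide at the green-dot end with the green patch showing in the slot. The number pad's slide is still at its off end, and the small lookalike calculator is untouched. The fingers are about 12 cm above the calculator's deck, and the contact force reads about zero.

No check failed. One small disagreement: the calculator measured about 3% short in the top picture (roughly 154 x 117 mm against 160 x 120 mm). The dots and the wrist camera still agreed with the top view on the switch's position to about 1 mm.

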